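Lock the puzzle box lid with the cam key

ROBOT

A 6-joint arm with a two-finger parallel gripper is mounted at the origin on the work surface. World frame = base frame: x ahead of the robot, y to its left, z up, the work surface at z = 0. Lengths are in m, angles in rad, forces in N, time in s.
With the tool pointing down it reaches from about 0.4 to 0.825 m from the base axis. Payload 7 kg.
Tool frame: the origin (TCP) lies on the centre line of the jaws, within the pads' length; the fingertips stand 22 mm ahead of it and the grasp point (between the pads) lies 3 mm ahead of it; z points along the fingers, y is the line along which they close (so a half turn about z gives the same grasp; the last joint's range is limited). The gripper opens to 88 mm and grips with 3 to 60 N. Pads are 19 mm wide; open, the fingers measure 130 mm over their backs; the gripper's body (78 mm by 193 mm) begins 47 mm behind the grasp point.
Start: joints at [1.596, 0.359, 0.012, 0, -1.224, -0.288], TCP at [0.175, 0.652, 0.249] pointing down, gripper open.
Joint ranges: [-3.07, 3.07], [-1.43, 2.12], [-1.02, 1.25], [-3.03, 1.67], [-3.05, -0], [-3.03, 3.03]. Speed limits (rad/s): [2.39, 2.39, 3.01, 3.14, 3.14, 3.14].

INTERFACE

Orientations are given as [roll, pitch, yaw] about the fixed x, y, z axes, in that order (R = Rz(yaw) Ry(pitch) Rx(roll)).
In Python, from station import monitor, viewer, order gives the robot as it stands. The module is installed in compiled form; this text tells all that it offers.
- The arm moves only by the tool servo_tool, never from a script. Its argument "targets" is a list of rows, each an object with "angular": the turn, a rotation vector about the tool's x, y, z in degrees, a list of three; "xyz": the shift along the tool's x, y, z in cm, a list of three; "claw": the finger opening in cm, from 0 to 8.76. A call has 1 to 20 rows; each row shifts and turns the commanded pose from where the row before left it, along the tool's axes as they then stand; what a row does not reach is not made up. A row lasts 1/10 s, in which the tool goes at most 50 mm and 8.59 degrees, less where a joint would pass 70% of its speed; a pose out of reach is approached as far as the arm can. A call is refused whole if a number of a shift passes 5 or a number of a turn 8.59, either way. A call with a gripper value outside its range is refused whole. The fingers move at their own pace and stop on an object; "force" is the grip in N (left out, the last holds). Time passes only in rows, so rows that do not move let the fingers close. It gives the time, the measured TCP pose, the force, the opening and the grip force at its end, in the units of the state.
- monitor.get_state(): the state, without advancing time (a new reading comes with each control period).
- viewer.grab_frame(name): name is "scene" or "top"; returns a dict with "color" (384x512x3 uint8, blue, green, red), "fovy" (degrees; the focal length in pixels is half the picture's height over the tangent of half this angle, whatever the lens; pixels are square), "cx", "cy" (the principal point, pixels), "k1" (the pictures are not rectified: a ray, as slopes to the right and down, at radius r is drawn at 1 + k1 r^2 times it, then the intrinsics apply), "R" (3x3) and "t" (3): a world point X has camera coordinates R X + t. Camera axes: x right, y down, z forward; pixel columns grow to the right and rows downward; lengths in m; the calibration is good to about 2 mm. A picture is of the moment at which its call begins. There is no depth.
- order.job_done(): hands the job in; it is judged then, once.
The state is a dict: "t": time; "q": joint angles; "qd": joint speeds; "joint_efforts": joint torques, N m; "eef_pos": TCP position; "ee_rot": TCP orientation; "force": force on the tool from outside, world axes, zero at the start; "moment": the same for the moment, N m; "width": finger opening in m; "gripper_force": force on a finger pad.
Only numpy, scipy, OpenCV 4.12 (cv2) and the standard library are available. Lean on these libraries where they do the work, as an engineer would, in place of code of your own. Each camera call takes 0.05 s, during which the arm holds its last target. There are 200 camera calls.

TASK

Take the cam key from its oak stand, set its blade in the slot of the brass cam lock on the striped box, and turn it clockwise, roughly a quarter turn, until the cam seats against its stop and the lid is drawn down flush. Work gently: do not press hard on the lock, and stop when you feel the seat so that the turntable is not dragged round. Then hang the key upright in its stand again and let go, leaving everything else on the counter where it is.

Things in the scene. Friction and masses are not known exactly. Their poses are not given: they have to be found in the camera images.
- slot (a point): Centre of the slot's mouth in the brass cam lock, a round disc 39 mm across in the middle of the striped box's lid, its top face 11 mm above the lid. The slot runs along this point's x axis: 27 mm long, 6 mm wide, 7 mm deep, dark inside, closed at its ends; z points up. It turns with the cam and goes down with the lid.
- cam_axis (a point): Where the cam's axis meets the lid's top. Clockwise turning (0.1 N m of rubbing) draws the lid down 2 mm per rad, from 2 to 3 mm proud of the rim to flush at the hard stop, where the cam seats. Pushing does not move the lid. The cam may start partly turned and its slot was cut at no exact angle: the stop is 0.85 to 1.65 rad on, not told by any pose, to be felt.
- box_corner (a point): Top of the rim at one corner of the striped brown and cream box, 150 x 110 mm, 70 mm high, rim 104 mm above the counter. The box is fixed on a brass turntable, 210 mm across, whose axis is the cam's axis. Its bearing is lightly braked: a moment above about 0.28 N m drags turntable and box round.
- key_grip (a point): Centre of the cam key's red wooden handle: 46 mm high, 34 mm along this point's x, 18 mm thick along its y (the flats to grip). The key stands upright, z up. The handle sits on a brass collar 40 mm across, 4 mm thick, whose top is 23 mm below this point; below it a shank 14 mm across and the steel blade. About 0.15 kg.
- key_tip (a point): Middle of the blade's lower edge, 77 mm straight below key_grip. Blade: 20 mm wide along x, 3.2 mm thick along y, 12 mm high; same axes as key_grip.
- stand_mouth (a point): Centre of the hole's mouth in the top of the key's stand, a fixed oak block 74 x 74 x 60 mm. The hole is 28 mm across, right through, with a 3 mm chamfer. The key hangs in it, the underside of its collar (50 mm above the blade's edge) on the block's top, so key_grip is 27 mm above the mouth. Any yaw will do.
- insert: Bystander, not needed: pale magnolia-wood drawer insert, an open tray 95 x 65 x 28 mm with one divider. Origin under its centre.
- spare_lid: Bystander, not needed: plain ebony lid, a black slab 100 x 70 x 9 mm, no lock in it. Origin under its centre.
- foot1: Bystander, not needed: domed brass box foot, 28 mm across, 15 mm high. Origin under its centre.
- foot2: Bystander, not needed: domed brass box foot, 28 mm across, 15 mm high. Origin under its centre.
- foot3: Bystander, not needed: domed brass box foot, 28 mm across, 15 mm high. Origin under its centre.
- mallet: Bystander, not needed: pale wooden mallet lying on its side, 190 mm long, 44 mm high, head 85 mm wide. Origin under its centre.

How it is judged:
By the outcome, as a careful person would: the job done as asked, in the order asked, and still so for the second after the job is handed in, with the robot touching nothing.
It also fails if it takes over 72 s, if anything falls off the work surface, if the arm or the gripper's body presses on something with over 40 N, if the wrist force passes 120 N, or if a joint passes its speed limit or range.

## Working session

There is one attempt and no reset: what is moved stays moved. The work goes in short steps, Python scripts to look and compute and a tool call to move; the robot and the scene stay as the last step left them, time stands still between calls to the robot, and variables do not carry over. Pictures are saved under pics/ and viewed, at most 10 in all, crops included, and the job is handed in when it is done.

Besides the shell and the picture viewer there is one more tool, called after "Call:" as name([rows], argument=value, ...), one row to a line, values as JSON. servo_tool: Moves the arm, as the interface text tells. Its arguments: {"type":"object","properties":{"targets":{"type":"array"},"force":{"type":"number"}},"required":["targets"]}

```bash
mkdir -p pics; cat > h.py <<'E'
import numpy as np, cv2
from station import monitor, viewer, order
def grab(n,f=None):
    d=viewer.grab_frame(n)
    if f: cv2.imwrite('pics/'+f,d['color'])
    return d
def K(d):
    f=192/np.tan(np.radians(d['fovy'])/2); return np.array([[f,0,d['cx']],[0,f,d['cy']],[0,0,1.]])
def ray(d,px):
    k=K(d); s=(np.array(px,float)-[d['cx'],d['cy']])/k[0,0]; u=s.copy()
    for _ in range(30): u=s/(1+d['k1']*(u@u))
    R=np.array(d['R']); return -R.T@np.array(d['t']), R.T@np.array([u[0],u[1],1])
def plane(d,px,z):
    c,r=ray(d,px); return c+r*(z-c[2])/r[2]
def proj(d,X):
    c=np.array(d['R'])@X+d['t']; u=c[:2]/c[2]; u=u*(1+d['k1']*(u@u)); return u*K(d)[0,0]+[d['cx'],d['cy']]
def two(d1,p1,d2,p2):
    (a,u),(b,v)=ray(d1,p1),ray(d2,p2)
    s=np.linalg.lstsq(np.c_[u,-v],b-a,rcond=None)[0]; A,B=a+u*s[0],b+v*s[1]
    return (A+B)/2,np.linalg.norm(A-B)
E
python3 - <<'E'
from h import *
for n in('scene','top'):
    d=grab(n,n+'0.png'); print(n,d['fovy'],d['cx'],d['cy'],d['k1'],-np.array(d['R']).T@d['t'],np.array(d['R']).round(2).tolist())
s=monitor.get_state(); print(s)
E
```

```text
scene 49.01998164153828 256.34486046916703 195.4707041124887 -0.14348384860702196 [ 1.05420117 -0.64080198  0.6659255 ] [[0.81, 0.58, 0.02], [0.35, -0.46, -0.81], [-0.46, 0.67, -0.58]]
top 55.1582786457592 251.97337804504767 191.28747254812717 0.009632231019393183 [ 0.4619237  -0.01141981  1.04155698] [[-0.02, -1.0, -0.01], [-0.99, 0.02, -0.16], [0.16, 0.01, -0.99]]
{'t': 0.1, 'q': array([ 1.59609484e+00,  3.59303903e-01,  1.11712434e-02, -2.94999964e-04,
       -1.22408906e+00, -2.88070959e-01]), 'qd': array([ 4.04140232e-05, -1.48113166e-03,  3.81083532e-03,  2.56513977e-03,
        1.27692385e-03, -1.82203008e-03]), 'joint_efforts': array([-1.14977578e-03, -5.84166741e+01,  2.93750274e+01,  7.01546699e+00,
        1.01659991e-02, -5.35720562e-05]), 'eef_pos': array([0.17527856, 0.65144095, 0.24773517]), 'ee_rot': array([ 3.14014720e+00, -1.39086723e-04, -2.62872781e-01]), 'force': array([-0.45608653, -0.26403398, -0.66637086]), 'moment': array([ 0.00257279,  0.01810919, -0.03043952]), 'gripper_force': 0.0, 'width': 0.08773260433208765}
```

View pics/scene0.png

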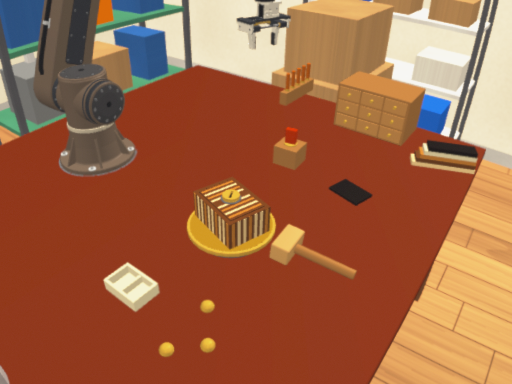

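View pics/top0.png

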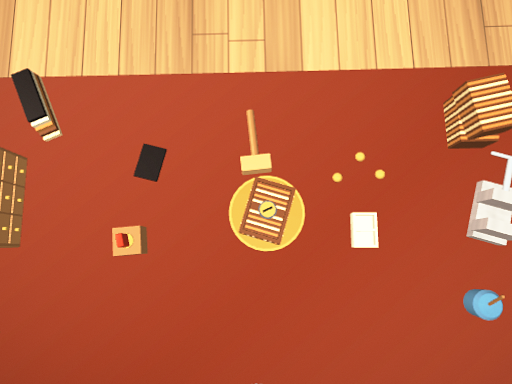

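The scene view shows the key in its stand at about (291,140) and the lock at about (231,195). In the top view the key is at about (123,240) and the lock at about (268,210). I'll measure both from enlarged crops.

```bash
python3 - <<'E'
from h import *
T=grab('top');S=grab('scene')
def c(d,x,y,w,h,k): return cv2.resize(d['color'][y:y+h,x:x+w],None,fx=k,fy=k,interpolation=cv2.INTER_CUBIC)
a=np.hstack([c(T,105,220,50,40,8),c(T,243,190,50,40,8)]); b=np.hstack([c(S,268,120,50,35,8),c(S,206,175,50,35,8)])
cv2.imwrite('pics/crop.png',np.vstack([a,b[:280]]))
# red handle
for n,d in(('T',T),('S',S)):
    hsv=cv2.cvtColor(d['color'],cv2.COLOR_BGR2HSV); 
    m=((hsv[...,2]>185)&((hsv[...,0]<6)|(hsv[...,0]>174))&(hsv[...,1]>180)).astype(np.uint8)
    k,l,st,ce=cv2.connectedComponentsWithStats(m); print(n,[(st[i].tolist(),ce[i].round(1).tolist()) for i in range(1,k) if st[i,4]>15][:6])
print('stand top centre approx',plane(T,(127,240.5),.06),'lock',plane(T,(268,210),.115))
E
```

```text
T [([118, 234, 6, 13, 23], [121.2, 241.6])]
S []
stand top centre approx [0.50000616 0.33252193 0.06      ] lock [ 0.56732747 -0.04214708  0.115     ]
```

View pics/crop.png

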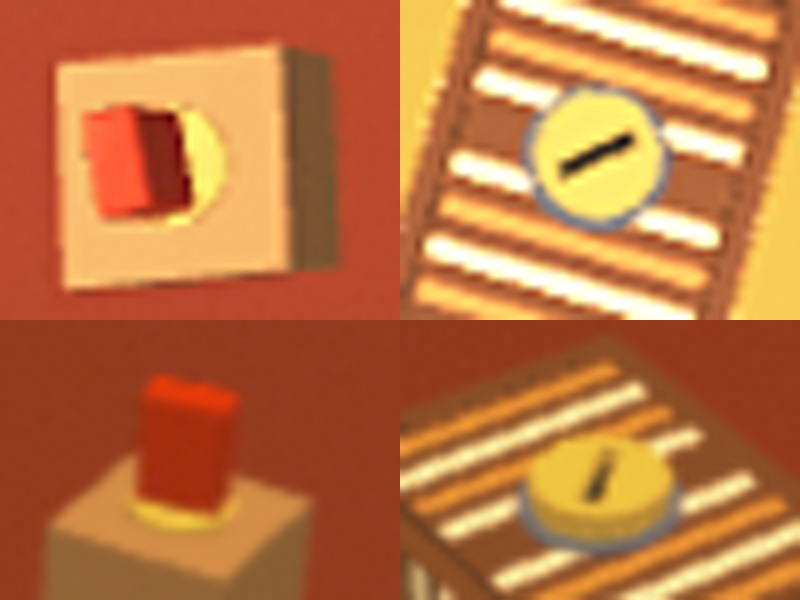

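Crop positions:
- **Handle top:** top view about (119.2,239.7), scene view about (291.6,128.1).
- **Slot:** top view about (267.2,208.9), scene view about (230.8,194.7). The slot is tilted in both views.

```bash
python3 - <<'E'
from h import *
T=grab('top');S=grab('scene')
f=lambda x,y,ox,oy:(ox+(x+.5)/8-.5,oy+(y+.5)/8-.5)
P=[plane(T,f(x,y,105,220),.110) for x,y in((82,113),(134,104),(152,208),(100,218))]
print('handle',np.mean(P,0),np.linalg.norm(P[1]-P[0]),np.linalg.norm(P[2]-P[1]));v=P[2]-P[1]+P[3]-P[0];print('yaw',np.arctan2(v[1],v[0]))
B=[plane(T,f(x,y,105,220),.06) for x,y in((55,62),(282,44),(292,270),(64,290))];print('stand',np.mean(B,0))
L=[plane(T,f(x,y,243,190),.1175) for x,y in((160,172),(232,140))];v=L[1]-L[0];print('slot',np.mean(L,0),np.linalg.norm(v),np.arctan2(v[1],v[0]))
print('disc',plane(T,f(198,154,243,190),.1175))
print(two(T,(119.2,239.7),S,(291.6,128.1)), two(T,(267.2,208.9),S,(230.8,194.7)))
print('scene planes',plane(S,(291.6,128.1),.11),plane(S,(230.8,194.7),.1175))
E
```

```text
handle [0.50063414 0.334833   0.11      ] 0.016548739274483103 0.033420407841643913
yaw -2.9306489233854154
stand [0.50062244 0.33461276 0.06      ]
slot [ 0.56947612 -0.03976846  0.1175    ] 0.024948457325955842 -1.1719616248053564
disc [ 0.57009447 -0.04040797  0.1175    ]
(array([0.50088932, 0.3348935 , 0.11074603]), np.float64(0.0011338624203864128)) (array([ 0.57050896, -0.04004095,  0.11393727]), np.float64(0.0005691045401845184))
scene planes [0.50044607 0.33678142 0.11      ] [ 0.57382546 -0.04371083  0.1175    ]
```

Call:
servo_tool([
  {"angular": [0,0,-6.8],"xyz": [0,0,0],"claw": 7},
  {"angular": [0,0,-6.8],"xyz": [0,0,0],"claw": 7},
  {"angular": [0,0,-6.8],"xyz": [0,0,0],"claw": 7},
  {"angular": [0,0,-6.8],"xyz": [0,0,0],"claw": 7},
  {"angular": [0,0,0],"xyz": [1.8,2.7,0],"claw": 7},
  {"angular": [0,0,0],"xyz": [1.8,2.7,0],"claw": 7},
  {"angular": [0,0,0],"xyz": [1.8,2.7,0],"claw": 7},
  {"angular": [0,0,0],"xyz": [1.8,2.7,0],"claw": 7},
  {"angular": [0,0,0],"xyz": [1.8,2.7,0],"claw": 7},
  {"angular": [0,0,0],"xyz": [1.8,2.7,0],"claw": 7},
  {"angular": [0,0,0],"xyz": [1.8,2.7,0],"claw": 7},
  {"angular": [0,0,0],"xyz": [1.8,2.7,0],"claw": 7},
  {"angular": [0,0,0],"xyz": [1.8,2.7,0],"claw": 7},
  {"angular": [0,0,0],"xyz": [1.8,2.7,0],"claw": 7},
  {"angular": [0,0,0],"xyz": [1.8,2.7,0],"claw": 7},
  {"angular": [0,0,0],"xyz": [1.8,2.7,0],"claw": 7},
  {"angular": [0,0,0],"xyz": [1.8,2.7,0],"claw": 7},
  {"angular": [0,0,0],"xyz": [1.8,2.7,0],"claw": 7},
])

```text
t: 2.1
eef_pos: [0.502, 0.3343, 0.2487]
ee_rot: [-3.141, -0.0, 0.212]
force: [0.3, 0.6, 0.5]
width: 0.0699
gripper_force: 0.0
```

```bash
cat >> h.py <<'E'
from scipy.spatial.transform import Rotation as Ro
def go(xyz,yaw):
    s=monitor.get_state(); R0=Ro.from_euler('xyz',s['ee_rot']); R1=Ro.from_euler('xyz',[np.pi,0,yaw])
    rv=(R0.inv()*R1).as_rotvec(degrees=True)
    print('t',s['t'],'pos',s['eef_pos'].round(4),'rot',s['ee_rot'].round(4),'F',s['force'].round(2),'M',s['moment'].round(3),'w',round(s['width'],4),'q',s['q'].round(2))
    print('turn',rv.round(2),'shift before turn',R0.inv().apply(xyz-s['eef_pos']).round(4)*100,'shift after turn',R1.inv().apply(xyz-s['eef_pos']).round(4)*100)
E
python3 -c "
from h import *
go([.5006,.3347,.0905],.211)"
```

```text
t 2.1 pos [0.502  0.3343 0.2487] rot [-3.1414e+00 -2.0000e-04  2.1210e-01] F [0.28 0.6  0.48] M [-0.003 -0.055  0.048] w 0.0699 q [ 0.91  0.24 -0.15  0.   -1.18  0.87]
turn [-0.01 -0.01  0.06] shift before turn [-0.14 -0.07 15.82] shift after turn [-0.13 -0.07 15.82]
```

Call:
servo_tool([
  {"angular": [0,0,0],"xyz": [-0.13,-0.07,2],"claw": 5},
  {"angular": [0,0,0],"xyz": [0,0,2],"claw": 5},
  {"angular": [0,0,0],"xyz": [0,0,2],"claw": 5},
  {"angular": [0,0,0],"xyz": [0,0,2],"claw": 5},
  {"angular": [0,0,0],"xyz": [0,0,2],"claw": 5},
  {"angular": [0,0,0],"xyz": [0,0,2],"claw": 5},
  {"angular": [0,0,0],"xyz": [0,0,1.5],"claw": 5},
  {"angular": [0,0,0],"xyz": [0,0,1.3],"claw": 5},
  {"angular": [0,0,0],"xyz": [0,0,1],"claw": 5},
  {"angular": [0,0,0],"xyz": [0,0,0],"claw": 5},
])

```text
t: 3.1
eef_pos: [0.4993, 0.3351, 0.0892]
ee_rot: [3.14, 0.002, 0.212]
force: [-0.6, -0.5, -0.2]
width: 0.05
gripper_force: 0.0
```

```bash
python3 - <<'E'
from h import *
go([.5006,.3347,.0905],.211)
T=grab('top');S=grab('scene')
c=lambda d,x,y:cv2.resize(d['color'][y:y+60,x:x+60],None,fx=6,fy=6,interpolation=cv2.INTER_CUBIC)
cv2.imwrite('pics/g.png',np.hstack([c(T,95,210),c(S,260,100)]))
E
```

```text
t 3.1 pos [0.4993 0.3351 0.0892] rot [3.1403e+00 1.8000e-03 2.1180e-01] F [-0.59 -0.46 -0.18] M [-0.05   0.024 -0.004] w 0.05 q [ 0.92  0.39 -0.35 -0.   -0.84  0.87]
turn [0.07 0.11 0.04] shift before turn [ 0.12  0.07 -0.13] shift after turn [ 0.12  0.07 -0.13]
```

View pics/g.png

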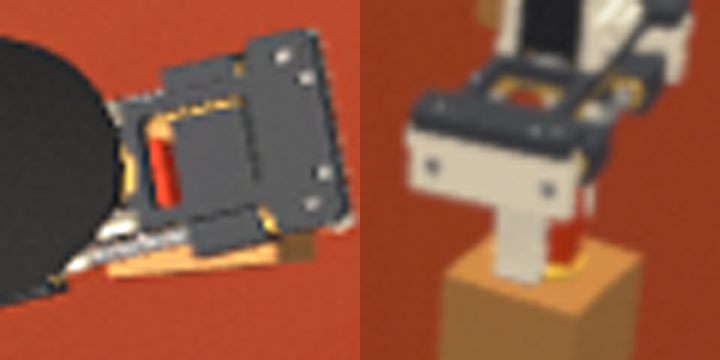

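The fingers straddle the red handle just above the collar, so I'll close and lift.

Call:
servo_tool([
  {"angular": [0,0,0],"xyz": [0,0,0],"claw": 3},
  {"angular": [0,0,0],"xyz": [0,0,0],"claw": 2},
  {"angular": [0,0,0],"xyz": [0,0,0],"claw": 1},
  {"angular": [0,0,0],"xyz": [0,0,0],"claw": 1},
  {"angular": [0,0,0],"xyz": [0,0,0],"claw": 1},
  {"angular": [0,0,0],"xyz": [0,0,0],"claw": 1},
], force=30)

```text
t: 3.8
eef_pos: [0.4999, 0.3358, 0.0908]
ee_rot: [-3.141, -0.0, 0.212]
force: [-0.8, -0.2, 1.2]
width: 0.018
gripper_force: 30.0
```

```bash
python3 -c "
from h import *
go([.5006,.3347,.2305],.211)"
```

```text
t 3.8 pos [0.4999 0.3358 0.0908] rot [-3.1414e+00 -3.0000e-04  2.1200e-01] F [-0.76 -0.18  1.17] M [-0.061  0.197 -0.031] w 0.018 q [ 0.92  0.38 -0.35  0.   -0.84  0.87]
turn [-0.01 -0.02  0.06] shift before turn [  0.05   0.12 -13.97] shift after turn [  0.05   0.12 -13.97]
```

Call:
servo_tool([
  {"angular": [0,0,0],"xyz": [0,0,-1],"claw": 1},
  {"angular": [0,0,0],"xyz": [0,0,-2],"claw": 1},
  {"angular": [0,0,0],"xyz": [0,0,-2],"claw": 1},
  {"angular": [0,0,0],"xyz": [0,0,-2],"claw": 1},
  {"angular": [0,0,0],"xyz": [0,0,-2],"claw": 1},
  {"angular": [0,0,0],"xyz": [0,0,-2],"claw": 1},
  {"angular": [0,0,0],"xyz": [0,0,-2],"claw": 1},
  {"angular": [0,0,0],"xyz": [0,0,-1],"claw": 1},
  {"angular": [0,0,0],"xyz": [-0.1,3.2,0],"claw": 1},
  {"angular": [0,0,0],"xyz": [-0.1,3.2,0],"claw": 1},
  {"angular": [0,0,0],"xyz": [-0.1,3.2,0],"claw": 1},
  {"angular": [0,0,0],"xyz": [-0.1,3.2,0],"claw": 1},
  {"angular": [0,0,0],"xyz": [-0.1,3.2,0],"claw": 1},
  {"angular": [0,0,0],"xyz": [-0.1,3.2,0],"claw": 1},
  {"angular": [0,0,0],"xyz": [-0.1,3.2,0],"claw": 1},
  {"angular": [0,0,0],"xyz": [-0.1,3.2,0],"claw": 1},
  {"angular": [0,0,0],"xyz": [-0.1,3.2,0],"claw": 1},
  {"angular": [0,0,0],"xyz": [-0.1,3.2,0],"claw": 1},
  {"angular": [0,0,0],"xyz": [-0.1,3.2,0],"claw": 1},
  {"angular": [0,0,0],"xyz": [-0.1,3.2,0],"claw": 1},
])

```text
t: 5.8
eef_pos: [0.5686, -0.0436, 0.2303]
ee_rot: [-3.141, 0.001, 0.212]
force: [-0.1, -0.3, -1.6]
width: 0.0178
gripper_force: 30.0
```

Call:
servo_tool([
  {"angular": [0,0,7.9],"xyz": [0,0,0],"claw": 1},
  {"angular": [0,0,7.9],"xyz": [0,0,0],"claw": 1},
  {"angular": [0,0,7.9],"xyz": [0,0,0],"claw": 1},
  {"angular": [0,0,7.9],"xyz": [0,0,0],"claw": 1},
  {"angular": [0,0,7.9],"xyz": [0,0,0],"claw": 1},
  {"angular": [0,0,7.9],"xyz": [0,0,0],"claw": 1},
  {"angular": [0,0,7.9],"xyz": [0,0,0],"claw": 1},
  {"angular": [0,0,7.9],"xyz": [0,0,0],"claw": 1},
  {"angular": [0,0,7.9],"xyz": [0,0,0],"claw": 1},
  {"angular": [0,0,7.9],"xyz": [0,0,0],"claw": 1},
  {"angular": [0,0,0],"xyz": [0,0,0],"claw": 1},
  {"angular": [0,0,0],"xyz": [0,0,0],"claw": 1},
])

```text
t: 7.0
eef_pos: [0.5686, -0.0423, 0.2304]
ee_rot: [3.141, 0.0, -1.163]
force: [0.5, 0.1, -1.3]
width: 0.0181
gripper_force: 30.0
```

```bash
python3 - <<'E'
from h import *
go([.570,-.040,.2105],-1.172)
T=grab('top');S=grab('scene')
c=lambda d,x,y:cv2.resize(d['color'][y:y+75,x:x+60],None,fx=6,fy=6,interpolation=cv2.INTER_CUBIC)
cv2.imwrite('pics/l.png',np.hstack([c(S,200,135),c(T,238,170)]))
E
```

```text
t 7.0 pos [ 0.5686 -0.0423  0.2304] rot [ 3.1411e+00  2.0000e-04 -1.1629e+00] F [ 0.5   0.13 -1.31] M [ 0.038 -0.032  0.01 ] w 0.0181 q [ 0.27  0.2  -0.25 -0.   -1.12  0.14]
turn [0.03 0.01 0.52] shift before turn [-0.15 -0.22  1.99] shift after turn [-0.16 -0.21  1.99]
```

View pics/l.png

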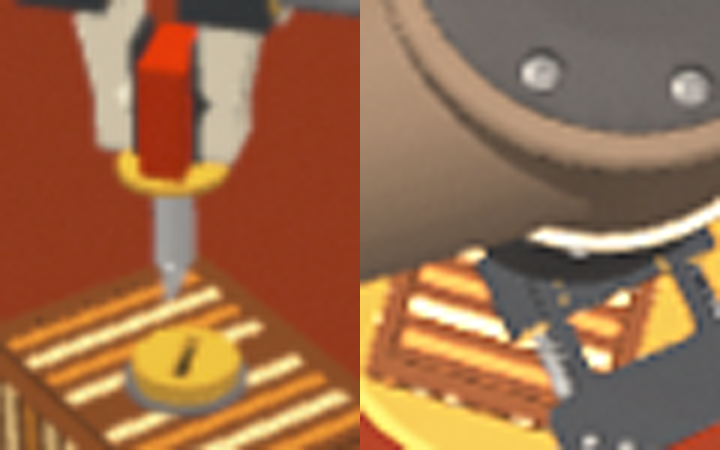

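The scene crop shows the blade nearly edge-on, with its tip at about pixel (228.2,184.6), above the slot at about (230.4,194.2).

```bash
python3 - <<'E'
from h import *
S=grab('scene')
f=lambda x,y:(200+(x+.5)/6-.5,135+(y+.5)/6-.5)
tip=f(172,300); slot=f(185,358)
print('tip px',tip,'pred',proj(S,np.array([.5686,-.0423,.150])),'slot px',slot,'pred',proj(S,np.array([.570,-.040,.1175])))
print(plane(S,tip,.15),plane(S,slot,.1175))
e=[plane(S,f(*p),.1175) for p in((178,373),(194,342))];v=e[1]-e[0];print(np.linalg.norm(v),np.arctan2(v[1],v[0]))
E
```

```text
tip px (228.25, 184.58333333333334) pred [229.14629988 181.54357214] slot px (230.41666666666666, 194.25) pred [230.48682663 193.33359591]
[ 0.57444665 -0.05278158  0.15      ] [ 0.57207074 -0.0428721   0.1175    ]
0.020682489588636888 1.946970606835293
```

Call:
servo_tool([
  {"angular": [0,0,1.0],"xyz": [-0.15,-0.2,1],"claw": 1},
  {"angular": [0,0,0],"xyz": [0,0,1],"claw": 1},
  {"angular": [0,0,0],"xyz": [0,0,0.7],"claw": 1},
  {"angular": [0,0,0],"xyz": [0,0,0],"claw": 1},
  {"angular": [0,0,0],"xyz": [0,0,0],"claw": 1},
])

```text
t: 7.65
eef_pos: [0.57, -0.0402, 0.2032]
ee_rot: [3.141, -0.0, -1.184]
force: [-0.3, 0.0, -2.0]
width: 0.0179
gripper_force: 30.0
```

```bash
cat >> h.py <<'E'
def avg(n=6):
    P=[];W=[];A=[]
    for _ in range(n):
        viewer.grab_frame('scene'); s=monitor.get_state(); P.append(s['eef_pos']);W.append(np.r_[s['force'],s['moment']]);A.append(s['ee_rot'][2])
    P=np.array(P);print('avg',P.mean(0).round(4),'sd',P.std(0).round(4),'yaw',np.mean(A).round(4),'FM',np.mean(W,0).round(3),'sd',np.std(W,0).round(2),'t',s['t']);return P.mean(0),np.mean(A)
E
python3 - <<'E'
from h import *
go([.570,-.040,.203],-1.18)
p,a=avg()
S=grab('scene')
tip=p-[0,0,.0805]; b=.01*np.array([np.cos(a),np.sin(a),0])
print('blade pred near',proj(S,tip+b),'far',proj(S,tip-b))
cv2.imwrite('pics/l2.png',cv2.resize(S['color'][160:215,200:260],None,fx=10,fy=10,interpolation=cv2.INTER_CUBIC))
E
```

```text
t 7.65 pos [ 0.57   -0.0402  0.2032] rot [ 3.1408e+00 -1.0000e-04 -1.1840e+00] F [-0.29  0.05 -2.01] M [ 0.095 -0.093 -0.041] w 0.0179 q [ 0.27  0.22 -0.29  0.   -1.06  0.11]
turn [ 0.05 -0.   -0.23] shift before turn [-0.02 -0.    0.02] shift after turn [-0.02 -0.    0.02]
avg [ 0.5703 -0.0401  0.2039] sd [0.0001 0.     0.0001] yaw -1.1842 FM [ 0.09  -0.063 -1.418  0.053 -0.018  0.012] sd [0.12 0.31 0.34 0.02 0.02 0.03] t 7.95
blade pred near [229.28455004 193.77147604] far [231.77818205 188.80348562]
```

View pics/l2.png

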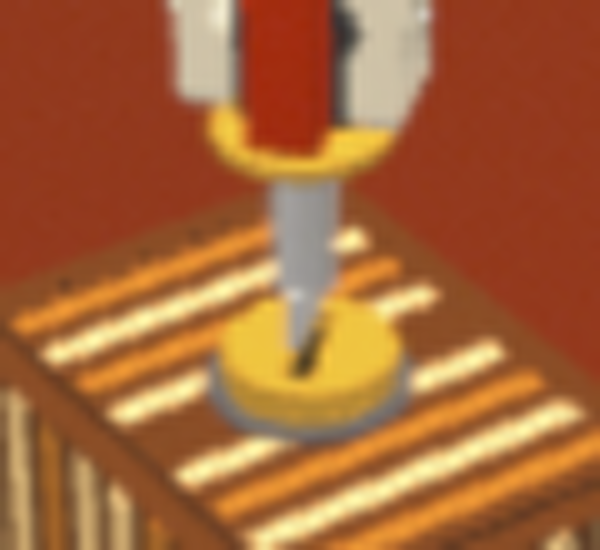

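The blade's near corner is at about (229.3,194.2), as predicted. The slot's near end sits slightly to its right, at about (229.6,197.0). I'll refine the slot by its darkness centroid in the first pictures, which were unobstructed.

```bash
python3 - <<'E'
from h import *
for n,c,r in(('scene',(230.4,194.2),5),('top',(267.3,208.9),6)):
    d=grab(n); im=cv2.imread(f'pics/{n}0.png').astype(float)
    g=im[...,2]; y,x=np.mgrid[:384,:512]; m=np.hypot(x-c[0],y-c[1])<r
    w=np.where(m,np.clip(np.median(g[m])*.93-g,0,None),0); W=w.sum()
    cx,cy=(w*x).sum()/W,(w*y).sum()/W
    C=np.array([[(w*(x-cx)**2).sum(),(w*(x-cx)*(y-cy)).sum()],[0,(w*(y-cy)**2).sum()]])/W; C[1,0]=C[0,1]
    e,v=np.linalg.eigh(C); u=v[:,1]
    P=plane(d,(cx,cy),.1175); Q=plane(d,(cx+u[0]*3,cy+u[1]*3),.1175)-P
    yaw=np.arctan2(Q[1],Q[0])
    print(n,cx,cy,P,'yaw',yaw,yaw-np.pi,'len sd',np.sqrt(e))
    ty=np.array([np.sin(-1.18),-np.cos(-1.18)]); print(' tool-y coord rel to (.5703,-.0401):',(P[:2]-[.5703,-.0401])@ty, 'pred px',proj(d,np.array([.5703,-.0401,.1175])))
E
```

```text
scene 230.3833623984268 194.72880412600645 [ 0.57315359 -0.04436126  0.1175    ] yaw -1.1264657551852084 -4.268058408775001 len sd [0.60378147 1.73980849]
 tool-y coord rel to (.5703,-.0401): -0.0010152261404196236 pred px [230.56409679 193.40105752]
top 267.15265095010386 208.82124384837377 [ 0.57008064 -0.04000372  0.1175    ] yaw 1.9928212466881732 -1.14877140690162 len sd [0.52999417 2.82345629]
 tool-y coord rel to (.5703,-.0401): 0.0001661438096474822 pred px [267.18848754 208.73416903]
```

Call:
servo_tool([
  {"angular": [0,0,-1.7],"xyz": [0,-0.04,0],"claw": 1},
  {"angular": [0,0,0],"xyz": [0,0,0.2],"claw": 1},
  {"angular": [0,0,0],"xyz": [0,0,0.2],"claw": 1},
  {"angular": [0,0,0],"xyz": [0,0,0.1],"claw": 1},
  {"angular": [0,0,0],"xyz": [0,0,0.1],"claw": 1},
  {"angular": [0,0,0],"xyz": [0,0,0.1],"claw": 1},
  {"angular": [0,0,0],"xyz": [0,0,0],"claw": 1},
])

```text
t: 8.8
eef_pos: [0.5704, -0.0399, 0.1964]
ee_rot: [3.141, 0.0, -1.155]
force: [0.3, 0.2, -1.5]
width: 0.0178
gripper_force: 30.0
```

```bash
python3 -c "
from h import *
avg(4)"
```

```text
avg [ 0.5705 -0.0399  0.1966] sd [0.     0.     0.0001] yaw -1.1547 FM [ 0.324 -0.331 -1.66   0.041 -0.009  0.01 ] sd [0.19 0.51 0.54 0.02 0.01 0.02] t 9.0
```

Call:
servo_tool([
  {"angular": [0,0,0],"xyz": [0,0,0.1],"claw": 1},
  {"angular": [0,0,0],"xyz": [0,0,0.1],"claw": 1},
  {"angular": [0,0,0],"xyz": [0,0,0],"claw": 1},
])

```text
t: 9.3
eef_pos: [0.5703, -0.04, 0.1943]
ee_rot: [3.141, 0.0, -1.155]
force: [-0.3, 0.3, -1.6]
width: 0.0177
gripper_force: 30.0
```

```bash
python3 -c "
from h import *
avg(4)"
```

```text
avg [ 0.5705 -0.0399  0.1945] sd [0.     0.     0.0001] yaw -1.1546 FM [ 0.342 -0.326 -1.452  0.078 -0.006 -0.021] sd [0.3  0.29 0.45 0.02 0.01 0.02] t 9.5
```

Call:
servo_tool([
  {"angular": [0,0,0],"xyz": [0,0,0.1],"claw": 1},
  {"angular": [0,0,0],"xyz": [0,0,0.06],"claw": 1},
  {"angular": [0,0,0],"xyz": [0,0,0],"claw": 1},
])

```text
t: 9.8
eef_pos: [0.5704, -0.04, 0.1928]
ee_rot: [3.141, 0.0, -1.155]
force: [-0.5, -0.5, -1.7]
width: 0.0179
gripper_force: 30.0
```

```bash
python3 - <<'E'
from h import *
avg(4)
S=grab('scene')
cv2.imwrite('pics/l3.png',cv2.resize(S['color'][160:215,200:260],None,fx=10,fy=10,interpolation=cv2.INTER_CUBIC))
E
```

```text
avg [ 0.5705 -0.0399  0.1929] sd [0. 0. 0.] yaw -1.1546 FM [ 0.105 -0.087 -1.417  0.052 -0.043 -0.016] sd [0.32 0.35 0.14 0.03 0.01 0.01] t 10.0
```

View pics/l3.png

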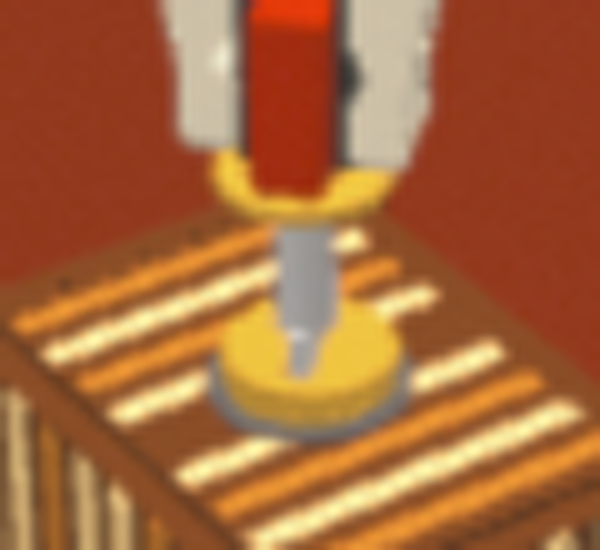

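The blade is in the slot with no contact force. The stop is at least 49° on, so I'll turn 40° while following the lid down.

Call:
servo_tool([
  {"angular": [0,0,4],"xyz": [0,0,0.01],"claw": 1},
  {"angular": [0,0,4],"xyz": [0,0,0.01],"claw": 1},
  {"angular": [0,0,4],"xyz": [0,0,0.01],"claw": 1},
  {"angular": [0,0,4],"xyz": [0,0,0.01],"claw": 1},
  {"angular": [0,0,4],"xyz": [0,0,0.01],"claw": 1},
  {"angular": [0,0,4],"xyz": [0,0,0.01],"claw": 1},
  {"angular": [0,0,4],"xyz": [0,0,0.01],"claw": 1},
  {"angular": [0,0,4],"xyz": [0,0,0.01],"claw": 1},
  {"angular": [0,0,4],"xyz": [0,0,0.01],"claw": 1},
  {"angular": [0,0,4],"xyz": [0,0,0.01],"claw": 1},
])

```text
t: 11.05
eef_pos: [0.5706, -0.04, 0.1919]
ee_rot: [-3.141, 0.0, -1.855]
force: [0.8, -1.0, -3.0]
width: 0.0179
gripper_force: 30.0
```

```bash
python3 -c "
from h import *
avg(3)"
```

```text
avg [ 0.5706 -0.04    0.1919] sd [0. 0. 0.] yaw -1.8548 FM [ 0.632 -0.601 -2.442 -0.099 -0.471  0.102] sd [0.4  0.37 0.12 0.02 0.02 0.  ] t 11.2
```

Mz is 0.10, which is just the rubbing. I'll continue in smaller steps.

Call:
servo_tool([
  {"angular": [0,0,2],"xyz": [0,0,0.01],"claw": 1},
  {"angular": [0,0,2],"xyz": [0,0,0.01],"claw": 1},
  {"angular": [0,0,2],"xyz": [0,0,0.01],"claw": 1},
  {"angular": [0,0,2],"xyz": [0,0,0.01],"claw": 1},
  {"angular": [0,0,2],"xyz": [0,0,0.01],"claw": 1},
])

```text
t: 11.7
eef_pos: [0.5706, -0.04, 0.1915]
ee_rot: [-3.141, 0.0, -2.026]
force: [0.7, -0.3, -2.4]
width: 0.0177
gripper_force: 30.0
```

```bash
python3 -c "
from h import *
avg(2)"
```

```text
avg [ 0.5705 -0.04    0.1915] sd [0. 0. 0.] yaw -2.0272 FM [-0.187 -0.801 -1.406 -0.096 -0.326  0.059] sd [0.1  0.23 0.22 0.02 0.01 0.01] t 11.8
```

Call:
servo_tool([
  {"angular": [0,0,1.5],"xyz": [0,0,0.006],"claw": 1},
  {"angular": [0,0,1.5],"xyz": [0,0,0.006],"claw": 1},
])

```text
t: 12.0
eef_pos: [0.5705, -0.04, 0.1914]
ee_rot: [-3.141, -0.0, -2.081]
force: [-0.3, -0.4, -2.1]
width: 0.0179
gripper_force: 30.0
```

```bash
python3 -c "
from h import *
avg(2)"
```

```text
avg [ 0.5705 -0.04    0.1914] sd [0. 0. 0.] yaw -2.0814 FM [ 0.261 -0.742 -2.386 -0.161 -0.347  0.094] sd [0.28 0.01 0.54 0.03 0.02 0.01] t 12.1
```

Call:
servo_tool([
  {"angular": [0,0,1.5],"xyz": [0,0,0.006],"claw": 1},
  {"angular": [0,0,1],"xyz": [0,0,0.004],"claw": 1},
])

```text
t: 12.3
eef_pos: [0.5705, -0.0399, 0.1913]
ee_rot: [-3.141, 0.0, -2.125]
force: [0.8, -0.6, -2.1]
width: 0.0181
gripper_force: 30.0
```

```bash
python3 -c "
from h import *
avg(2)"
```

```text
avg [ 0.5705 -0.04    0.1913] sd [0. 0. 0.] yaw -2.1249 FM [ 0.513 -1.119 -1.899 -0.141 -0.307  0.078] sd [0.1  0.3  0.3  0.04 0.01 0.02] t 12.4
```

Call:
servo_tool([
  {"angular": [0,0,1.5],"xyz": [0,0,0.006],"claw": 1},
  {"angular": [0,0,1],"xyz": [0,0,0.004],"claw": 1},
])

```text
t: 12.6
eef_pos: [0.5705, -0.04, 0.1912]
ee_rot: [-3.142, -0.0, -2.169]
force: [0.2, -1.0, -1.9]
width: 0.018
gripper_force: 30.0
```

```bash
python3 -c "
from h import *
avg(2)"
```

```text
avg [ 0.5705 -0.04    0.1912] sd [0. 0. 0.] yaw -2.1687 FM [-0.254 -1.001 -1.546 -0.19  -0.271  0.072] sd [0.19 0.55 0.18 0.03 0.   0.04] t 12.7
```

Call:
servo_tool([
  {"angular": [0,0,1.5],"xyz": [0,0,0.006],"claw": 1},
  {"angular": [0,0,1],"xyz": [0,0,0.004],"claw": 1},
])

```text
t: 12.9
eef_pos: [0.5705, -0.0399, 0.1911]
ee_rot: [-3.142, 0.0, -2.212]
force: [0.4, -0.4, -2.0]
width: 0.0174
gripper_force: 30.0
```

```bash
python3 -c "
from h import *
avg(2)"
```

```text
avg [ 0.5705 -0.04    0.1911] sd [0. 0. 0.] yaw -2.2123 FM [ 0.049 -0.351 -1.262 -0.176 -0.255  0.07 ] sd [0.12 0.27 0.61 0.01 0.01 0.01] t 13.0
```

Call:
servo_tool([
  {"angular": [0,0,1.5],"xyz": [0,0,0.006],"claw": 1},
  {"angular": [0,0,1],"xyz": [0,0,0.004],"claw": 1},
])

```text
t: 13.2
eef_pos: [0.5705, -0.0399, 0.191]
ee_rot: [-3.142, -0.0, -2.256]
force: [-0.1, -0.5, -0.7]
width: 0.018
gripper_force: 30.0
```

```bash
python3 -c "
from h import *
avg(2)"
```

```text
avg [ 0.5705 -0.0399  0.191 ] sd [0. 0. 0.] yaw -2.256 FM [ 0.284 -0.519 -1.456 -0.189 -0.189  0.106] sd [0.13 0.24 0.5  0.01 0.01 0.02] t 13.3
```

Call:
servo_tool([
  {"angular": [0,0,1.5],"xyz": [0,0,0.006],"claw": 1},
  {"angular": [0,0,1],"xyz": [0,0,0.004],"claw": 1},
])

```text
t: 13.5
eef_pos: [0.5705, -0.04, 0.1909]
ee_rot: [-3.142, -0.0, -2.3]
force: [-0.3, -0.6, 0.3]
width: 0.0179
gripper_force: 30.0
```

```bash
python3 -c "
from h import *
avg(2)"
```

```text
avg [ 0.5705 -0.0399  0.1909] sd [0. 0. 0.] yaw -2.2996 FM [ 0.149 -0.4    0.421 -0.137 -0.139  0.102] sd [0.47 0.57 0.1  0.   0.03 0.03] t 13.6
```

Call:
servo_tool([
  {"angular": [0,0,1.5],"xyz": [0,0,0],"claw": 1},
  {"angular": [0,0,1],"xyz": [0,0,0],"claw": 1},
])

```text
t: 13.8
eef_pos: [0.5705, -0.0399, 0.1908]
ee_rot: [3.142, -0.0, -2.343]
force: [0.3, -0.5, -1.1]
width: 0.0178
gripper_force: 30.0
```

```bash
python3 -c "
from h import *
avg(2)"
```

```text
avg [ 0.5705 -0.04    0.1908] sd [0. 0. 0.] yaw -2.3433 FM [-0.073 -0.904 -0.248 -0.206 -0.14   0.118] sd [0.2  0.21 0.03 0.01 0.   0.  ] t 13.9
```

Call:
servo_tool([
  {"angular": [0,0,1],"xyz": [0,0,0.005],"claw": 1},
  {"angular": [0,0,1],"xyz": [0,0,0.005],"claw": 1},
])

```text
t: 14.1
eef_pos: [0.5705, -0.04, 0.1908]
ee_rot: [-3.142, -0.0, -2.378]
force: [-0.6, -0.8, 0.2]
width: 0.0179
gripper_force: 30.0
```

```bash
python3 -c "
from h import *
avg(2)"
```

```text
avg [ 0.5705 -0.0399  0.1908] sd [0. 0. 0.] yaw -2.3779 FM [ 0.405 -0.841  0.211 -0.186  0.007  0.221] sd [0.45 0.27 0.29 0.03 0.02 0.01] t 14.2
```

Mz jumped to 0.22, which is the seat. I'll confirm with a tiny 0.2° nudge.

Call:
servo_tool([
  {"angular": [0,0,0.2],"xyz": [0,0,0],"claw": 1},
])

```text
t: 14.3
eef_pos: [0.5705, -0.0399, 0.1908]
ee_rot: [-3.142, -0.0, -2.38]
force: [-0.4, -0.8, -0.3]
width: 0.0185
gripper_force: 30.0
```

```bash
python3 -c "
from h import *
avg(3)"
```

```text
avg [ 0.5705 -0.0399  0.1908] sd [0. 0. 0.] yaw -2.3799 FM [-0.209 -0.645  0.018 -0.196 -0.029  0.189] sd [0.8  0.57 0.48 0.02 0.01 0.04] t 14.45
```

Call:
servo_tool([
  {"angular": [0,0,0.3],"xyz": [0,0,0],"claw": 1},
])

```text
t: 14.55
eef_pos: [0.5705, -0.04, 0.1908]
ee_rot: [-3.142, 0.0, -2.385]
force: [-0.7, -0.7, -0.1]
width: 0.0177
gripper_force: 30.0
```

```bash
python3 -c "
from h import *
avg(4)"
```

```text
avg [ 0.5705 -0.04    0.1908] sd [0. 0. 0.] yaw -2.3853 FM [-0.432 -0.264  0.276 -0.208 -0.009  0.238] sd [0.44 0.71 0.55 0.03 0.03 0.02] t 14.75
```

Mz is rising with angle (0.24), so the cam is seated. Next I'll relax within the slot's play and withdraw straight up.

Call:
servo_tool([
  {"angular": [0,0,-2],"xyz": [0,0,0],"claw": 1},
  {"angular": [0,0,-2],"xyz": [0,0,0],"claw": 1},
  {"angular": [0,0,-2],"xyz": [0,0,0],"claw": 1},
  {"angular": [0,0,0],"xyz": [0,0,0],"claw": 1},
  {"angular": [0,0,0],"xyz": [0,0,-0.2],"claw": 1},
])

```text
t: 15.25
eef_pos: [0.5703, -0.0399, 0.1923]
ee_rot: [3.141, -0.0, -2.282]
force: [-0.4, -0.1, -1.4]
width: 0.0178
gripper_force: 30.0
```

```bash
python3 -c "
from h import *
avg(2)"
```

```text
avg [ 0.5706 -0.0399  0.1929] sd [0. 0. 0.] yaw -2.2813 FM [ 0.092 -0.318 -0.588  0.089 -0.133  0.   ] sd [0.14 0.49 0.62 0.01 0.01 0.04] t 15.35
```

Call:
servo_tool([
  {"angular": [0,0,0],"xyz": [0,0,-0.5],"claw": 1},
  {"angular": [0,0,0],"xyz": [0,0,-1],"claw": 1},
  {"angular": [0,0,0],"xyz": [0,0,-1.5],"claw": 1},
  {"angular": [0,0,0],"xyz": [0,0,-1.5],"claw": 1},
  {"angular": [0,0,0],"xyz": [-1.99,2.48,0],"claw": 1},
  {"angular": [0,0,0],"xyz": [-1.99,2.48,0],"claw": 1},
  {"angular": [0,0,0],"xyz": [-1.99,2.48,0],"claw": 1},
  {"angular": [0,0,0],"xyz": [-1.99,2.48,0],"claw": 1},
  {"angular": [0,0,0],"xyz": [-1.99,2.48,0],"claw": 1},
  {"angular": [0,0,0],"xyz": [-1.99,2.48,0],"claw": 1},
  {"angular": [0,0,0],"xyz": [-1.99,2.48,0],"claw": 1},
  {"angular": [0,0,0],"xyz": [-1.99,2.48,0],"claw": 1},
  {"angular": [0,0,0],"xyz": [-1.99,2.48,0],"claw": 1},
  {"angular": [0,0,0],"xyz": [-1.99,2.48,0],"claw": 1},
  {"angular": [0,0,0],"xyz": [-1.99,2.48,0],"claw": 1},
  {"angular": [0,0,0],"xyz": [-1.99,2.48,0],"claw": 1},
  {"angular": [0,0,0],"xyz": [0,0,0],"claw": 1},
  {"angular": [0,0,0],"xyz": [0,0,0],"claw": 1},
])

```text
t: 17.15
eef_pos: [0.5001, 0.3358, 0.2382]
ee_rot: [-3.142, 0.0, -2.279]
force: [-0.0, -0.8, -1.5]
width: 0.0179
gripper_force: 30.0
```

```bash
python3 - <<'E'
from h import *
go([.5005,.335,.0905],-2.281); avg(2)
T=grab('top'); S=grab('scene')
c=lambda d,x,y:cv2.resize(d['color'][y:y+60,x:x+60],None,fx=6,fy=6,interpolation=cv2.INTER_CUBIC)
o=[c(cv2_,243-5,180) for cv2_ in (dict(color=cv2.imread('pics/top0.png')),T)]
cv2.imwrite('pics/m.png',np.vstack([np.hstack(o)[:300],np.hstack([c(S,262,85),c(S,200,165)])[:300]]))
E
```

```text
t 17.15 pos [0.5001 0.3358 0.2382] rot [-3.1415e+00  1.0000e-04 -2.2791e+00] F [-0.05 -0.77 -1.51] M [ 0.067 -0.131  0.025] w 0.0179 q [ 0.92  0.25 -0.17  0.   -1.15 -1.62]
turn [-0.    0.01  0.11] shift before turn [ 0.03 -0.08 14.77] shift after turn [ 0.03 -0.08 14.77]
avg [0.5003 0.3349 0.2382] sd [0.0001 0.0002 0.    ] yaw -2.2803 FM [ 0.11  -0.345 -1.446  0.051 -0.11   0.008] sd [0.14 0.13 0.3  0.01 0.01 0.05] t 17.25
```

View pics/m.png

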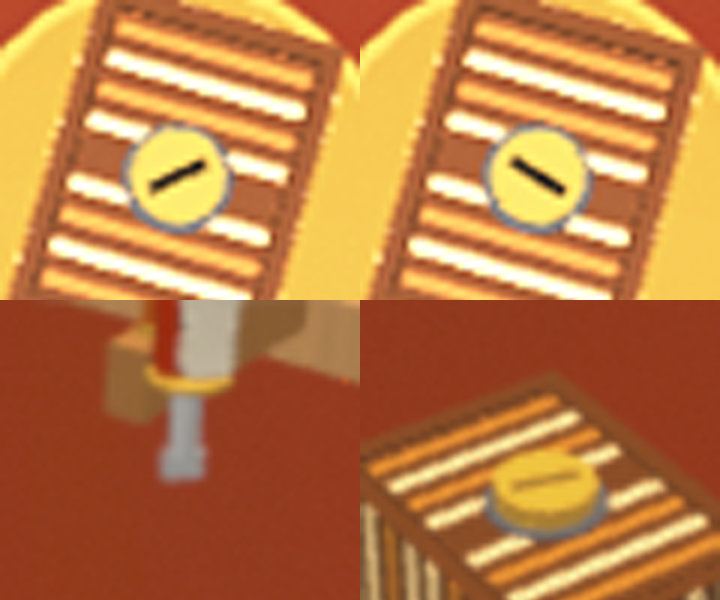

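The box is unmoved in the top view and the slot has turned about 57° clockwise. The key hangs straight, with its blade at scene pixel (292,163). Lowering it into the stand.

Call:
servo_tool([
  {"angular": [0,0,0],"xyz": [0,0,1.5],"claw": 1},
  {"angular": [0,0,0],"xyz": [0,0,2],"claw": 1},
  {"angular": [0,0,0],"xyz": [0,0,2],"claw": 1},
  {"angular": [0,0,0],"xyz": [0,0,2],"claw": 1},
  {"angular": [0,0,0],"xyz": [0,0,1.5],"claw": 1},
  {"angular": [0,0,0],"xyz": [0,0,0.8],"claw": 1},
  {"angular": [0,0,0],"xyz": [0,0,0.5],"claw": 1},
  {"angular": [0,0,0],"xyz": [0,0,0.5],"claw": 1},
  {"angular": [0,0,0],"xyz": [0,0,0],"claw": 1},
])

```text
t: 18.25
eef_pos: [0.5004, 0.335, 0.1297]
ee_rot: [3.142, -0.0, -2.281]
force: [0.0, 0.1, -2.1]
width: 0.0181
gripper_force: 30.0
```

```bash
python3 -c "
from h import *
avg(3)"
```

```text
avg [0.5005 0.3353 0.1302] sd [0.     0.0001 0.0001] yaw -2.2804 FM [-0.105  0.041 -1.562  0.098 -0.092 -0.024] sd [0.08 0.33 0.42 0.02 0.01 0.02] t 18.4
```

The tip is inside the hole and there is no contact force. Continuing down.

Call:
servo_tool([
  {"angular": [0,0,0],"xyz": [0,0,0.8],"claw": 1},
  {"angular": [0,0,0],"xyz": [0,0,0.8],"claw": 1},
  {"angular": [0,0,0],"xyz": [0,0,0.8],"claw": 1},
  {"angular": [0,0,0],"xyz": [0,0,0.6],"claw": 1},
  {"angular": [0,0,0],"xyz": [0,0,0.4],"claw": 1},
  {"angular": [0,0,0],"xyz": [0,0,0.3],"claw": 1},
  {"angular": [0,0,0],"xyz": [0,0,0.1],"claw": 1},
  {"angular": [0,0,0],"xyz": [0,0,0],"claw": 1},
])

```text
t: 19.2
eef_pos: [0.5003, 0.3352, 0.0917]
ee_rot: [-3.142, -0.0, -2.28]
force: [-0.8, -0.4, -1.1]
width: 0.0171
gripper_force: 30.0
```

```bash
python3 -c "
from h import *
avg(3)"
```

```text
avg [0.5004 0.3352 0.092 ] sd [0. 0. 0.] yaw -2.2803 FM [-0.176  0.155 -2.004  0.109 -0.104 -0.   ] sd [0.68 0.08 0.47 0.02 0.03 0.04] t 19.35
```

Call:
servo_tool([
  {"angular": [0,0,0],"xyz": [0,0,0.05],"claw": 1},
  {"angular": [0,0,0],"xyz": [0,0,0.05],"claw": 1},
])

```text
t: 19.55
eef_pos: [0.5004, 0.3352, 0.0909]
ee_rot: [3.142, 0.0, -2.28]
force: [0.4, 0.2, -0.7]
width: 0.0177
gripper_force: 30.0
```

```bash
python3 -c "
from h import *
avg(3)"
```

```text
avg [0.5003 0.3352 0.0908] sd [0. 0. 0.] yaw -2.2804 FM [-0.497  0.365 -0.999  0.103 -0.092  0.002] sd [0.21 0.3  0.42 0.03 0.02 0.01] t 19.7
```

Call:
servo_tool([
  {"angular": [0,0,0],"xyz": [0,0,0.03],"claw": 1},
  {"angular": [0,0,0],"xyz": [0,0,0],"claw": 2.2},
  {"angular": [0,0,0],"xyz": [0,0,0],"claw": 3},
  {"angular": [0,0,0],"xyz": [0,0,0],"claw": 4.5},
  {"angular": [0,0,0],"xyz": [0,0,0],"claw": 5},
  {"angular": [0,0,0],"xyz": [0,0,0],"claw": 5},
  {"angular": [0,0,0],"xyz": [0,0,-0.5],"claw": 5},
  {"angular": [0,0,0],"xyz": [0,0,-1],"claw": 5},
  {"angular": [0,0,0],"xyz": [0,0,-2],"claw": 5},
  {"angular": [0,0,0],"xyz": [0,0,-2],"claw": 5},
  {"angular": [0,0,0],"xyz": [0,0,-2],"claw": 5},
  {"angular": [0,0,0],"xyz": [0,0,-2],"claw": 5},
  {"angular": [0,0,0],"xyz": [0,0,-2],"claw": 5},
  {"angular": [0,0,0],"xyz": [0,0,-2],"claw": 5},
  {"angular": [0,0,0],"xyz": [0,0,0],"claw": 5},
  {"angular": [0,0,0],"xyz": [0,0,0],"claw": 5},
])

```text
t: 21.3
eef_pos: [0.5004, 0.3352, 0.2266]
ee_rot: [3.141, 0.002, -2.281]
force: [0.7, -0.3, -0.9]
width: 0.05
gripper_force: 0.0
```

```bash
python3 - <<'E'
from h import *
avg(2)
S=grab('scene')
c=lambda im,x,y,k:cv2.resize(im[y:y+50,x:x+65],None,fx=6,fy=6,interpolation=cv2.INTER_CUBIC)
o=cv2.imread('pics/scene0.png')
cv2.imwrite('pics/e.png',np.vstack([np.hstack([c(S['color'],262,118,6),c(S['color'],200,170,6)]),np.hstack([c(o,262,118,6),c(o,200,170,6)])])[:600])
E
```

```text
avg [0.5    0.3349 0.2254] sd [0.0001 0.0001 0.0003] yaw -2.2805 FM [ 0.033 -0.007  0.213  0.111 -0.107 -0.004] sd [0.7  0.27 0.   0.02 0.03 0.  ] t 21.4
```

View pics/e.png

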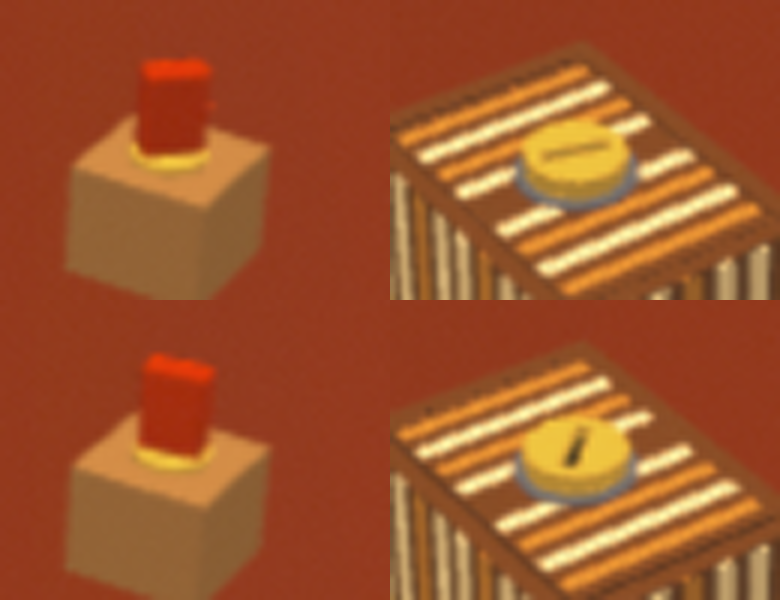

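The final crop shows the key upright with its collar on the stand, around scene pixel (291,137). The slot has turned, the lid sits lower, and the box hasn't moved. I'll hand the job in.

```bash
python3 -c "
from station import order
print(order.job_done())"
```

```text
the job is handed in; nothing more can be done
None
```

The cam key was turned about a quarter turn clockwise until I felt the cam seat (moment about 0.24 N m, below the 0.28 N m drag limit). The box stayed put, the key is back upright in its stand, and the job was handed in at about 21 s; I judged the lid flush from the felt seat and the pictures, not by measuring it.

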